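# Unlock the slide cassette and lift it off its loading dock

## Task

Unlock the slide cassette by turning the three winged knobs on its loading dock anticlockwise to their end stops, in any order, while the cassette stays seated. Then pinch the two side catches of the cassette fully in between the fingers, lift it upright until its underside is about 10 cm above the dock, and finish while still holding it there, pinched, still and clear of everything else. Leave the other things on the bench where they are.

Things in the scene. Friction and masses are not known exactly. Their poses are not given: they have to be found in the camera images.
- dock: Aluminium loading dock bolted to the bench, a plate 160 (its x) x 250 (its y) x 20 mm thick. Origin: centre of its underside, on the bench; z up. The cassette sits in its middle; knobs A and B side by side at its +y end, C at its -y end. Two steel lips hold the catches' hooks: tops 12 mm above the plate, 27 to 37 mm either side of the centre along x.
- cassette_grip (a point): Grey slide cassette, 30 (x) x 84 (y) x 54 mm tall box, open top with glass slides, 6 mm thick end flanges (to y = +-72 mm; +y one 116 mm wide, -y one 36 mm); axes along the dock's, 1.5 mm play, about 0.35 kg. Point: its centre, half-way up the catch pads, 38 mm above its underside, 58 mm above the bench when seated. 52 mm over both pads at rest, 38 mm fully pinched.
- catch_front (a joint): Travel of the catch on the cassette's -x side, m: 0 out and hooked, 0.007 pinched fully in. Black ribbed pad 28 mm wide (y), 18 to 58 mm above the cassette's underside; its foot hooks under the dock's lip and holds the cassette down until the pad is in by 4 mm or more. Spring: 3 N at the start, 6 N fully in.
- catch_back (a joint): Travel of the same catch on the cassette's +x side, m: 0 out and hooked, 0.007 pinched fully in.
- knob_a_grip (a point): Black winged lock knob A at dock x +45, y +92 mm. Point: on its upright axis, half-way up the wing, 42 mm above the plate. Wing 12 mm thick, 32 long, 22 tall, along the dock's y at joint value 0; a 28 mm disc below it (top 31 mm above the plate). At its foot a steel tongue, 12 mm wide, reaching 32 mm to the dock's -y at 0, over the cassette's flange; it turns with the wing.
- knob_a (a joint): Turn of knob A, rad, anticlockwise seen from above positive: 0 fully locked (starts 0 to 0.2), 1.4 the end stop, fully unlocked. Turns with light friction (0.04 N m) and stays where it is left.
- knob_b_grip (a point): Black winged lock knob B at dock x -45, y +92 mm. Point: on its upright axis, half-way up the wing, 42 mm above the plate. Wing 12 mm thick, 32 long, 22 tall, along the dock's y at joint value 0; a 28 mm disc below it (top 31 mm above the plate). At its foot a steel tongue, 12 mm wide, reaching 32 mm to the dock's -y at 0, over the cassette's flange; it turns with the wing.
- knob_b (a joint): Turn of knob B, rad, anticlockwise seen from above positive: 0 fully locked (starts 0 to 0.2), 1.4 the end stop, fully unlocked. Turns with light friction (0.04 N m) and stays where it is left.
- knob_c_grip (a point): Black winged lock knob C at dock x 0, y -92 mm. Point: on its upright axis, half-way up the wing, 42 mm above the plate. Wing 12 mm thick, 32 long, 22 tall, along the dock's y at joint value 0; a 28 mm disc below it (top 31 mm above the plate). At its foot a steel tongue, 12 mm wide, reaching 32 mm to the dock's +y at 0, over the cassette's flange; it turns with the wing.
- knob_c (a joint): Turn of knob C, rad, anticlockwise seen from above positive: 0 fully locked (starts 0 to 0.2), 1.4 the end stop, fully unlocked. Turns with light friction (0.04 N m) and stays where it is left.
- dropper: White dropper bottle, 26 mm across, 70 mm tall, beside the dock. Origin: centre of its underside. A bystander: leave it where it stands.
- oil: Small amber bottle, 28 mm across, 55 mm tall, beside the dock. Origin: centre of its underside. A bystander: leave it where it stands.
- objective: Steel microscope objective standing on its thread, 30 mm across, 45 mm tall, beside the dock. Origin: centre of its underside. A bystander: leave it where it stands.
- slide_box: White slide box 85 x 35 x 30 mm, beside the dock. Origin: centre of its underside. A bystander: leave it where it stands.
- jar: Glass staining jar, 60 mm across, 80 mm tall. Origin: centre of its underside. A bystander: leave it where it stands.
- mouse: Black computer mouse, 100 x 58 x 25 mm. Origin: centre of its underside. A bystander: leave it where it stands.
There are look-alikes about, which are no part of the job. What is shaped like the part that bears cassette_grip but yellow is not meant.

How it is judged:
By the outcome, as a careful person would: the job done as asked, in the order asked, and still so for the second after the job is handed in, while the arm keeps its last pose, push and grip.
It also fails if it takes over 72 s, if anything falls off the work surface, if the arm or the gripper's body presses on something with over 40 N, if the wrist force passes 120 N, or if a joint passes its speed limit or range.

## Robot

A 6-joint arm with a two-finger parallel gripper is mounted at the origin on the work surface. World frame = base frame: x ahead of the robot, y to its left, z up, the work surface at z = 0. Lengths are in mm, angles in rad, forces in N, time in s.
With the tool pointing down it reaches from about 275 to 1000 mm from the base axis. Payload 8.4 kg.
Tool frame: the origin (TCP) lies on the centre line of the jaws, within the pads' length; the fingertips stand 17 mm ahead of it and the grasp point (between the pads) lies 2 mm behind it (r.tcp_to_tips is the z of the fingertips in the tool frame, in mm); z points along the fingers, y is the direction in which the jaws open and shut (so a half turn about z gives the same grasp; the last joint's range is limited). The gripper opens to 85 mm and grips with 20 to 120 N. Pads are 22 mm wide; open, the fingers measure 114 mm over their backs; the gripper's body (76 mm by 85 mm) begins 54 mm behind the grasp point. The pads swing forward as they close: fully open they stand 13 mm farther back than shut.
Start: joints at [1.281, 0.353, 1.633, -0, 1.155, -0.002], TCP at [177.401, 599.297, 217.081] pointing down, gripper open.
Joint ranges: [-2.63, 2.63], [-0.92, 2.1], [0.06, 2.66], [-1.3, 4.44], [0, 2.69], [-3.02, 3.02]. Speed limits (rad/s): [2.22, 2.22, 2.79, 3.14, 3.14, 3.14].

## Interface

Orientations are given as [roll, pitch, yaw] about the fixed x, y, z axes, in that order (R = Rz(yaw) Ry(pitch) Rx(roll)).
In Python, from rig import r, cams, job gives the robot as it stands.
- The arm moves only by the tool drive_tool, never from a script. Its argument "deltas" is a list of rows, each a list of 4 numbers: the shift along the tool's x, y, z in cm, then the turn about the tool's z in rad. In form: [[x, y, z, roll], ...]. A call has 1 to 12 rows; each row shifts and turns the commanded pose from where the row before left it, along the tool's axes as they then stand; what a row does not reach is not made up. A row lasts 1/12 s, in which the tool goes at most 41.7 mm and 7.16 degrees, less where a joint would pass 70% of its speed; a pose out of reach is approached as far as the arm can. A call with a gripper value outside its range is refused whole. "jaw" is the closure, from 0 (fully open) to 1 (shut), set as the call begins (left out, the last holds). The fingers move at their own pace and stop on an object; "force" is the grip in N (left out, the last holds). Time passes only in rows, so rows that do not move let the fingers close. It gives the time, the measured TCP pose, the force and the opening at its end, in the units of the state.
- r.sense(): the state, without advancing time (a new reading comes with each control period).
- cams.grab_frame(name): name is "scene" or "top"; returns (picture, depth): 384x512x3 uint8, red, green, blue; 384x512 float32, mm along the optical axis (not along the pixel's ray), 0 where there is no reading.
- cams.camera_params(name): a dict with "fx", "fy", "cx", "cy" (pixels), "R" (3x3) and "t" (3): a world point X has camera coordinates R X + t. Camera axes: x right, y down, z forward; pixel columns grow to the right and rows downward; lengths in mm; the calibration is good to about 2 mm. A picture is of the moment at which its call begins. camera_params takes no time and is no camera call.
- job.sign_off(): hands the job in, once; it reports no verdict.
The state is a dict: "clock": time; "qpos": joint angles; "qvel": joint speeds; "joint_efforts": joint torques, N m; "eef_pos": TCP position; "tcp_rot": TCP orientation; "contact_force": force on the tool from outside, world axes, zero at the start; "wrist_torque": the same for the moment, N m; "opening": opening from 0.0 (shut) to 1.0 (fully open).
Only numpy, scipy, OpenCV 4.12 (cv2) and the standard library are available. Lean on these libraries where they do the work, as an engineer would, in place of code of your own. Each camera call takes 0.05 s, during which the arm holds its last target. There are 200 camera calls.

## Working session

There is one attempt and no reset: what is moved stays moved. The work goes in short steps, Python scripts to look and compute and a tool call to move; the robot and the scene stay as the last step left them, time stands still between calls to the robot, and variables do not carry over. Pictures are saved under pics/ and viewed, about 8 in all and at most 12, crops included, and the job is handed in when it is done.

Besides the shell and the picture viewer there is one more tool, called after "Request:" by a JSON object that holds its "method" and its "body", one argument or row to a line. drive_tool: Moves the arm, as the interface text tells. Its arguments: {"type":"object","properties":{"deltas":{"type":"array"},"jaw":{"type":"number"},"force":{"type":"number"}},"required":["deltas"]}

```bash
mkdir -p pics; python3 - <<'E'
from rig import r,cams,job
import cv2,numpy as np
for n in("scene","top"):
    p,d=cams.grab_frame(n);np.savez(f"pics/{n}0.npz",p=p,d=d)
    cv2.imwrite(f"pics/{n}0.png",cv2.resize(p[:,:,::-1],(768,576),interpolation=cv2.INTER_CUBIC))
    c=cams.camera_params(n);print(n,{k:np.round(v,3).tolist() for k,v in c.items()})
print(r.sense(),r.tcp_to_tips)
E
```

```text
scene {'fx': 359.592, 'fy': 359.592, 'cx': 258.652, 'cy': 196.697, 'R': [[-0.357, 0.934, 0.005], [0.599, 0.233, -0.766], [-0.717, -0.271, -0.642]], 't': [194.152, -281.168, 1338.347]}
top {'fx': 499.796, 'fy': 499.796, 'cx': 252.294, 'cy': 186.248, 'R': [[-0.018, -1.0, 0.007], [-0.989, 0.017, -0.148], [0.147, -0.01, -0.989]], 't': [19.244, 556.594, 1247.332]}
{'clock': 0.1, 'qpos': array([ 1.28062212e+00,  3.53586033e-01,  1.63403213e+00, -6.92022497e-06,
        1.15522347e+00, -2.38801267e-03]), 'qvel': array([ 1.75259577e-03, -4.48599065e-03, -6.81567501e-04,  9.85749538e-04,
       -3.96885588e-05, -1.19828155e-03]), 'joint_efforts': array([ 8.73287354e-04, -6.06358767e+01, -3.42815387e+01,  5.43531905e-05,
        4.01972633e-03, -2.01806563e-05]), 'eef_pos': array([177.26373965, 598.87916681, 216.44413911]), 'tcp_rot': array([-3.14034367e+00,  3.34514101e-06,  2.85380926e+00]), 'contact_force': array([-0.05673258, -0.12499857, -0.20441373]), 'wrist_torque': array([0.00474558, 0.01961496, 0.00227924]), 'opening': 0.9970248444748987} 17.0
```

View pics/top0.png

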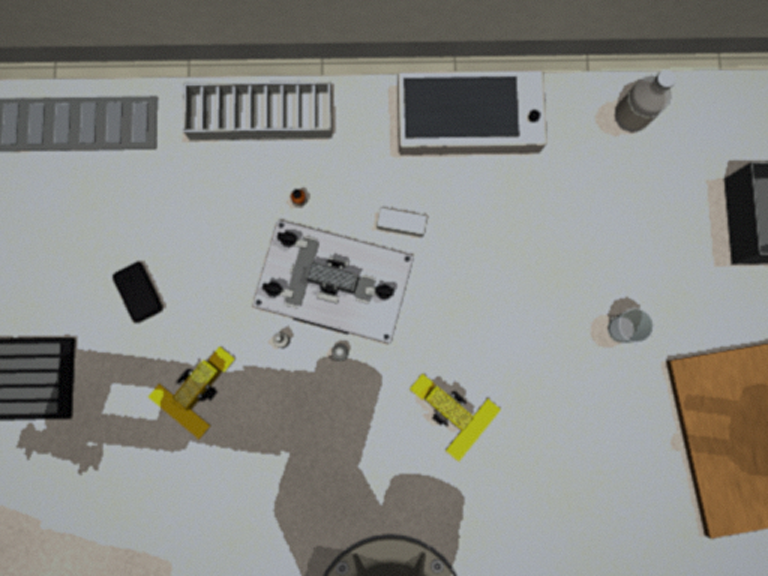

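View pics/scene0.png

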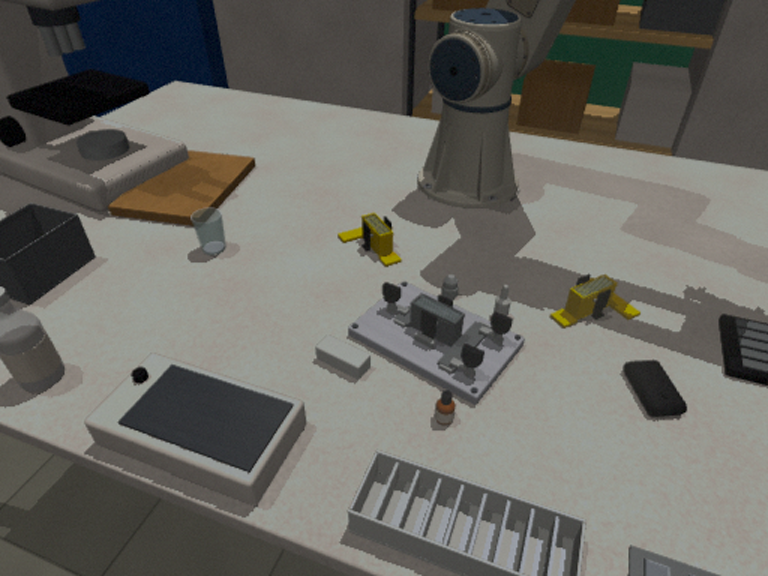

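```bash
cat >h.py <<'E'
import numpy as np,cv2
from rig import r,cams,job
def cloud(n,d):
    c=cams.camera_params(n);R=np.array(c["R"]);t=np.array(c["t"])
    v,u=np.mgrid[:d.shape[0],:d.shape[1]]
    P=np.stack([(u-c["cx"])/c["fx"]*d,(v-c["cy"])/c["fy"]*d,d],-1)
    return (P-t)@R
def proj(n,X):
    c=cams.camera_params(n);q=np.atleast_2d(X)@np.array(c["R"]).T+np.array(c["t"])
    return q[:,:2]/q[:,2:]*[c["fx"],c["fy"]]+[c["cx"],c["cy"]]
E
python3 - <<'E'
from h import *
for n in("top","scene"):
    f=np.load(f"pics/{n}0.npz");p,d=f["p"],f["d"];W=cloud(n,d);z=W[...,2]
    m=(z>14)&(z<26)&(abs(W[...,0]-630)<190)&(abs(W[...,1]-140)<220)&(d>0)
    k,lab,st,ce=cv2.connectedComponentsWithStats(m.astype(np.uint8))
    i=1+np.argmax(st[1:,4]);q=W[lab==i];print(n,st[i],"z",np.median(q[:,2]))
    rect=cv2.minAreaRect(q[:,:2].astype(np.float32));print(rect,np.round(cv2.boxPoints(rect)))
    c0=np.array(rect[0])
    m2=(np.hypot(W[...,0]-c0[0],W[...,1]-c0[1])<150)&(z>64)&(z<82)&(d>0)
    k,lab,st,ce=cv2.connectedComponentsWithStats(m2.astype(np.uint8))
    for i in range(1,k):
        if st[i,4]>6: 
            q=W[lab==i];e=cv2.minAreaRect(q[:,:2].astype(np.float32));print(st[i],q.mean(0).round(1),np.round(e[1],1),round(e[2],1))
    bench=W[(abs(z)<10)&(d>0)];print("bench z",np.median(bench[:,2]))
    x,y,w,h=(160,135,124,104) if n=="top" else (225,180,135,100)
    cv2.imwrite(f"pics/c_{n}.png",cv2.resize(p[y:y+h,x:x+w,::-1],None,fx=5.7,fy=5.7,interpolation=cv2.INTER_CUBIC))
E
```

```text
top [ 168  147  108   82 4252] z 20.08674696813327
((558.2374877929688, 89.57093048095703), (250.30450439453125, 163.9619598388672), 73.82964324951172) [[445.  -8.]
 [602. -53.]
 [672. 187.]
 [514. 233.]]
[185 155  13   7  65] [627.8 164.1  72.1] [31.4 12.2] 80.6
[218 173  12   5  25] [582.3  80.9  74.1] [28.7  3.9] 72.4
[204 174  35  20 401] [560.   88.8  71.2] [84.3 32.2] 74.3
[175 189  13   7  65] [541.6 189.   72.3] [31.1 11.8] 78.7
[213 191  11   5  26] [536.5  95.7  75.8] [26.2  4.6] 75.1
[250 191  13   6  63] [533.7   0.9  72.4] [31.2 12. ] 80.5
[184 224   4   4  12] [457.  178.7  67.6] [7.7 7.5] 87.9
bench z 0.08036855990212811
scene [ 232  199  118   68 2470] z 20.46911368957054
((561.7920532226562, 90.39163970947266), (250.1255340576172, 162.40701293945312), 74.0672378540039) [[449.  -8.]
 [606. -52.]
 [674. 188.]
 [518. 233.]]
[255 188  12   9  69] [538.7   2.4  70.8] [31.7 13.5] 75.2
[335 190   4   3  12] [460.7 180.4  66.8] [6.6 8.8] 27.0
[274 195  36  24 484] [564.9  91.4  73. ] [83.8 54.6] 78.6
[327 208  15  10  83] [546.9 191.2  70.9] [30.8 12.9] 79.2
[308 229  15  11  96] [633.2 166.9  71.1] [31.4 12.6] 81.1
bench z 0.6057906159461334
```

View pics/c_top.png

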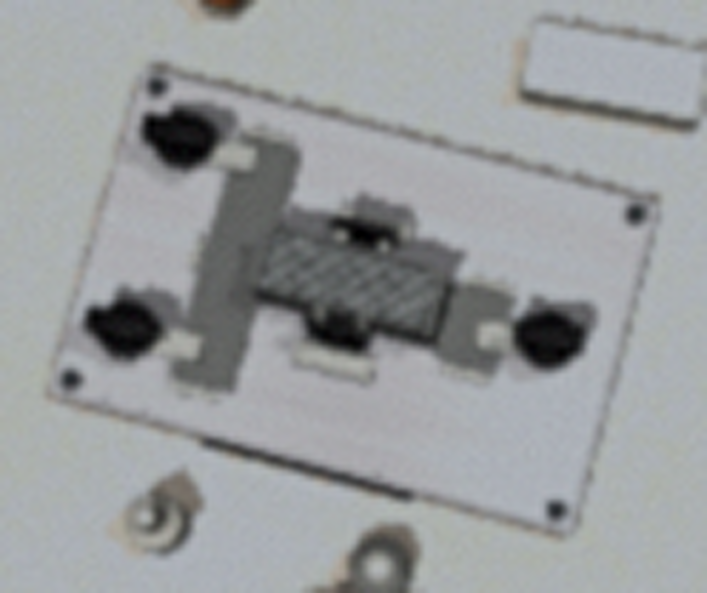

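Top crop: the dock corners and three black knobs are A (180,135), B (125,325) and C (550,335), in crop pixels. The grey cassette is in the middle, at (350,285). Three things have the cassette's shape: the grey one, and two yellow ones at (195,390) and (455,415) in the full top picture. Only the grey one seated in the dock fits. The dock is at about (560, 90) with yaw -0.28, and the knob wings and plate height match the given sizes.

Request:
{"method": "drive_tool", "body": {
  "deltas": [
    [-2.35,-1.2,0,0],
    [-2.35,-1.2,0,0],
    [-2.35,-1.2,0,0],
    [-2.35,-1.2,0,0],
    [-2.35,-1.2,0,0],
    [-2.35,-1.2,0,0],
    [-2.35,-1.2,0,0],
    [-2.35,-1.2,0,0],
    [-2.35,-1.2,0,0],
    [-2.35,-1.2,0,0],
    [-2.35,-1.2,0,0],
    [-2.35,-1.2,0,0]
  ],
  "jaw": 0.4,
  "force": 40
}}

```text
clock: 1.1
eef_pos: [407.6, 380.0, 216.8]
tcp_rot: [-3.141, -0.0, 2.854]
contact_force: [0.2, -0.1, -1.3]
opening: 0.604
```

Request:
{"method": "drive_tool", "body": {
  "deltas": [
    [-2.35,-1.2,0,0],
    [-2.35,-1.2,0,0],
    [-2.35,-1.2,0,0],
    [-2.35,-1.2,0,0],
    [-2.35,-1.2,0,0],
    [-2.35,-1.2,0,0],
    [-2.35,-1.2,0,0],
    [-2.35,-1.2,0,0],
    [-2.35,-1.2,0,0],
    [-2.35,-1.2,0,0],
    [-2.35,-1.2,0,0],
    [-2.35,-1.2,0,0]
  ]
}}

```text
clock: 2.1
eef_pos: [637.0, 161.9, 216.7]
tcp_rot: [-3.141, -0.001, 2.854]
contact_force: [0.5, 1.0, -0.3]
opening: 0.606
```

Request:
{"method": "drive_tool", "body": {
  "deltas": [
    [0,0,0,0.12],
    [0,0,0,0.12],
    [0,0,0,0.12],
    [0,0,0,0.12],
    [0,0,0,0.12],
    [0,0,0,0.12],
    [0,0,0,0.12],
    [0,0,0,0.12],
    [0,0,0,0.12],
    [0,0,0,0.12],
    [0,0,0,0.12],
    [0,0,0,0.12]
  ]
}}

```text
clock: 3.1
eef_pos: [636.1, 163.0, 216.6]
tcp_rot: [-3.141, 0.0, 1.408]
contact_force: [-0.5, -0.1, -0.8]
opening: 0.596
```

```bash
cat >>h.py <<'E'
C=np.array([560.,90.]);YAW=-0.280
def dock(x,y):
    c,s=np.cos(YAW),np.sin(YAW);return C+[c*x-s*y,s*x+c*y]
K=dict(a=(45,92),b=(-45,92),c=(0,-92),m=(0,0))
def to(k,z,ja):
    "remaining tool-frame move (cm) and roll to be over k at TCP height z with jaw axis at dock x + ja"
    s=r.sense();p=s["eef_pos"];psi=s["tcp_rot"][2];d=dock(*K[k])-p[:2]
    dr=(psi-(YAW+ja+np.pi/2)+np.pi/2)%np.pi-np.pi/2
    print(k,"dx %.2f dy %.2f dz %.2f roll %.3f"%((np.cos(psi)*d[0]+np.sin(psi)*d[1])/10,(np.sin(psi)*d[0]-np.cos(psi)*d[1])/10,(p[2]-z)/10,dr),
      "| t %.2f open %.3f F %s j6 %.2f pos %s"%(s["clock"],s["opening"],np.round(s["contact_force"],1),s["qpos"][5],np.round(p,1)))
E
python3 -c "
from h import *
to('a',71,0.117);print(r.sense()['tcp_rot'])"
```

```text
a dx 0.18 dy -0.79 dz 14.56 roll 0.000 | t 3.10 open 0.596 F [-0.5 -0.1 -0.8] j6 0.41 pos [636.1 163.  216.6]
[-3.14077230e+00  3.72064657e-04  1.40784514e+00]
```

Request:
{"method": "drive_tool", "body": {
  "deltas": [
    [0.1,-0.4,0,0],
    [0.1,-0.4,0,0],
    [0,0,1.3,0],
    [0,0,1.8,0],
    [0,0,1.8,0],
    [0,0,1.8,0],
    [0,0,1.8,0],
    [0,0,1.8,0],
    [0,0,1.5,0],
    [0,0,1.3,0],
    [0,0,1.4,0],
    [0,0,0,0]
  ]
}}

```text
clock: 4.1
eef_pos: [626.9, 165.8, 68.8]
tcp_rot: [-3.138, 0.002, 1.415]
contact_force: [-0.8, -0.1, -0.7]
opening: 0.597
```

Request:
{"method": "drive_tool", "body": {
  "deltas": [
    [0,0,0,0],
    [0,0,0,0],
    [0,0,0,0],
    [0,0,0,0],
    [0,0,0,0],
    [0,0,0,0],
    [0,0,0,0],
    [0,0,0,0]
  ],
  "jaw": 1
}}

```text
clock: 4.77
eef_pos: [629.0, 166.3, 72.3]
tcp_rot: [3.141, -0.0, 1.414]
contact_force: [-0.5, 0.6, 0.5]
opening: -0.001
```

```bash
python3 -c "
from h import *
to('a',71,0.117);print(r.sense()['wrist_torque'])
p,d=cams.grab_frame('scene');cv2.imwrite('pics/g1.png',cv2.resize(p[130:280,190:390,::-1],None,fx=4,fy=4,interpolation=cv2.INTER_CUBIC))"
```

```text
a dx -0.03 dy -0.02 dz 0.13 roll 0.006 | t 4.77 open -0.001 F [-0.5  0.6  0.5] j6 0.41 pos [629.  166.3  72.3]
[ 0.02805713 -0.00271671  0.0204744 ]
```

View pics/g1.png

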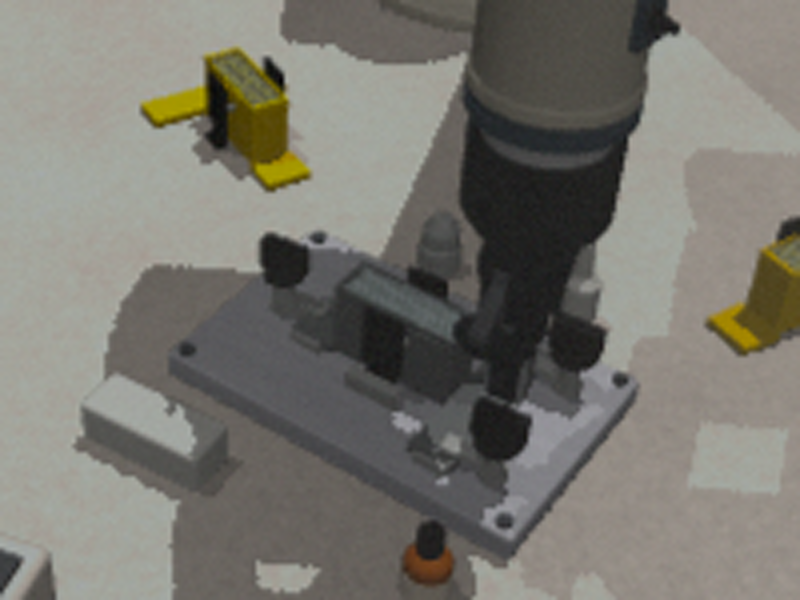

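The picture shows the fingers shut at (505,380), just above or behind knob A's wing at (500,425). The opening reads 0, so the wing was missed. I'll use depth to see where the tips really are.

```bash
python3 - <<'E'
from h import *
p=r.sense()["eef_pos"]
for n,x0,y0 in(("scene",190,130),("top",0,0)):
    img,d=cams.grab_frame(n);W=cloud(n,d)
    print(n,"tcp,tip px",((proj(n,[p,p-[0,0,17]])-[x0,y0])*(4 if n=="scene" else 1)).round(0).tolist())
    m=(np.hypot(W[...,0]-p[0],W[...,1]-p[1])<40)&(d>0)&(W[...,2]>25)
    for lo in range(30,125,6):
        q=W[m&(W[...,2]>=lo)&(W[...,2]<lo+6)]
        if len(q): print(lo,len(q),q[:,:2].min(0).round(),q[:,:2].max(0).round(),np.median(q[:,:2],0).round())
    if n=="top": cv2.imwrite("pics/g2.png",cv2.resize(img[120:260,140:320,::-1],None,fx=4,fy=4,interpolation=cv2.INTER_CUBIC))
E
```

```text
scene tcp,tip px [[501.0, 409.0], [498.0, 430.0]]
30 54 [617. 135.] [638. 171.] [630. 147.]
36 5 [633. 162.] [635. 171.] [634. 166.]
42 2 [633. 171.] [641. 179.] [637. 175.]
48 38 [632. 153.] [645. 181.] [639. 165.]
54 30 [631. 150.] [639. 182.] [637. 168.]
60 30 [631. 151.] [639. 182.] [636. 165.]
66 31 [625. 151.] [640. 183.] [636. 166.]
72 52 [623. 151.] [640. 182.] [632. 168.]
84 3 [634. 163.] [636. 173.] [636. 168.]
90 10 [631. 156.] [642. 178.] [638. 173.]
96 28 [628. 155.] [645. 178.] [641. 169.]
102 18 [634. 159.] [644. 177.] [642. 167.]
108 27 [626. 157.] [645. 179.] [641. 172.]
114 12 [628. 160.] [643. 178.] [641. 170.]
120 2 [631. 176.] [638. 178.] [634. 177.]
top tcp,tip px [[190.0, 157.0], [191.0, 159.0]]
```

View pics/g2.png

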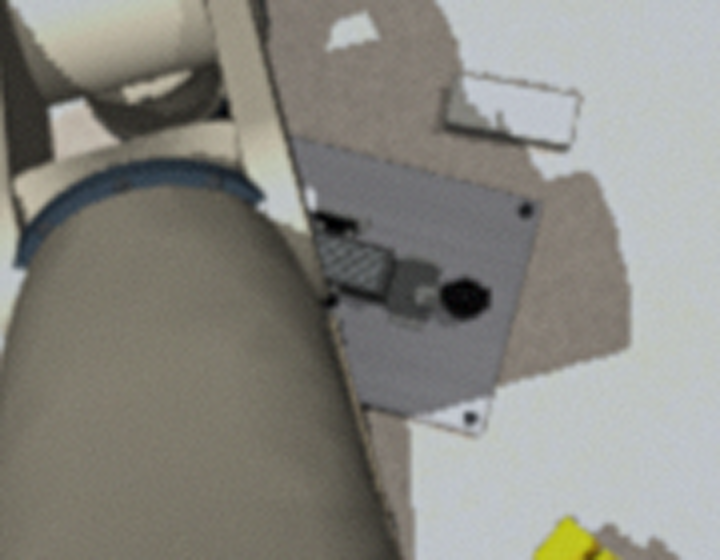

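```bash
python3 - <<'E'
from h import *
img,d=cams.grab_frame("scene");W=cloud("scene",d)
cv2.imwrite("pics/g3.png",cv2.resize(img[190:255,290:350,::-1],None,fx=9,fy=9,interpolation=cv2.INTER_CUBIC))
for v in range(208,250,2):
    print(v,[tuple(W[v,u].round().astype(int)) for u in range(310,324,3)])
E
```

```text
208 [(np.int64(680), np.int64(157), np.int64(183)), (np.int64(679), np.int64(162), np.int64(185)), (np.int64(645), np.int64(163), np.int64(156)), (np.int64(656), np.int64(170), np.int64(168)), (np.int64(645), np.int64(175), np.int64(161))]
210 [(np.int64(683), np.int64(158), np.int64(181)), (np.int64(682), np.int64(163), np.int64(182)), (np.int64(646), np.int64(164), np.int64(152)), (np.int64(646), np.int64(170), np.int64(154)), (np.int64(648), np.int64(176), np.int64(158))]
212 [(np.int64(688), np.int64(159), np.int64(181)), (np.int64(687), np.int64(165), np.int64(181)), (np.int64(675), np.int64(168), np.int64(172)), (np.int64(647), np.int64(170), np.int64(150)), (np.int64(648), np.int64(176), np.int64(152))]
214 [(np.int64(690), np.int64(160), np.int64(177)), (np.int64(691), np.int64(166), np.int64(181)), (np.int64(684), np.int64(170), np.int64(176)), (np.int64(642), np.int64(170), np.int64(140)), (np.int64(646), np.int64(177), np.int64(146))]
216 [(np.int64(692), np.int64(161), np.int64(174)), (np.int64(692), np.int64(167), np.int64(177)), (np.int64(688), np.int64(172), np.int64(1
[... 3182 characters left out ...]
[(np.int64(629), np.int64(159), np.int64(31)), (np.int64(643), np.int64(167), np.int64(49)), (np.int64(641), np.int64(174), np.int64(49)), (np.int64(611), np.int64(177), np.int64(20)), (np.int64(609), np.int64(183), np.int64(21))]
246 [(np.int64(635), np.int64(160), np.int64(32)), (np.int64(634), np.int64(167), np.int64(33)), (np.int64(624), np.int64(172), np.int64(25)), (np.int64(619), np.int64(178), np.int64(22)), (np.int64(616), np.int64(185), np.int64(21))]
248 [(np.int64(637), np.int64(161), np.int64(26)), (np.int64(637), np.int64(168), np.int64(30)), (np.int64(630), np.int64(174), np.int64(25)), (np.int64(624), np.int64(180), np.int64(21)), (np.int64(621), np.int64(186), np.int64(20))]
```

View pics/g3.png

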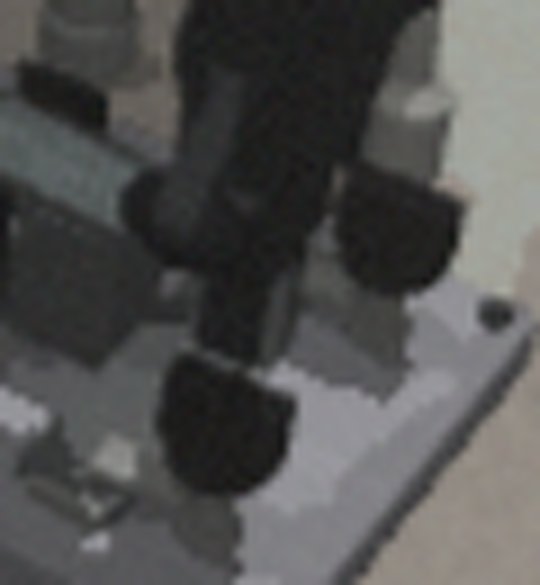

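The crop shows the shut finger ending at (235,350), clearly above the wing top at (230,370). Depth puts the finger tips and gripper body about 25 mm higher than the reported pose implies, and xy is fine. I'll open, go lower and try again, watching the opening and force.

Request:
{"method": "drive_tool", "body": {
  "deltas": [
    [0,0,0,0],
    [0,0,0,0],
    [0,0,0,0],
    [0,0,0,0],
    [0,0,0,0],
    [0,0,0.4,0],
    [0,0,0.4,0],
    [0,0,0.4,0],
    [0,0,0.4,0],
    [0,0,0,0],
    [0,0,0,0]
  ],
  "jaw": 0.4
}}

```text
clock: 5.88
eef_pos: [628.5, 166.2, 55.6]
tcp_rot: [-3.141, 0.0, 1.414]
contact_force: [0.5, -1.0, 0.1]
opening: 0.603
```

Request:
{"method": "drive_tool", "body": {
  "deltas": [
    [0,0,0,0],
    [0,0,0,0],
    [0,0,0,0],
    [0,0,0,0],
    [0,0,0,0],
    [0,0,0,0],
    [0,0,0,0]
  ],
  "jaw": 1,
  "force": 30
}}

```text
clock: 6.47
eef_pos: [629.5, 166.3, 56.4]
tcp_rot: [3.14, -0.0, 1.414]
contact_force: [2.8, -0.0, 0.9]
opening: 0.116
```

```bash
python3 - <<'E'
from h import *
to('a',71,0.117)
img,d=cams.grab_frame("scene");W=cloud("scene",d)
for v in range(218,244,2):
    print(v,[tuple(int(q) for q in W[v,u].round()) for u in range(310,324,3)])
E
```

```text
a dx -0.04 dy -0.07 dz -1.46 roll 0.006 | t 6.47 open 0.116 F [ 2.8 -0.   0.9] j6 0.41 pos [629.5 166.3  56.4]
218 [(689, 161, 167), (687, 166, 167), (675, 170, 158), (651, 173, 137), (652, 179, 140)]
220 [(692, 162, 165), (693, 168, 167), (679, 171, 156), (649, 173, 130), (625, 176, 110)]
222 [(694, 163, 161), (693, 168, 162), (678, 172, 149), (652, 174, 127), (626, 177, 105)]
224 [(681, 161, 144), (690, 168, 154), (676, 172, 143), (651, 175, 121), (626, 178, 99)]
226 [(666, 159, 123), (682, 168, 141), (675, 172, 136), (651, 175, 115), (627, 179, 95)]
228 [(641, 156, 93), (667, 166, 120), (671, 173, 127), (643, 175, 102), (625, 179, 86)]
230 [(647, 157, 93), (650, 164, 98), (651, 170, 101), (642, 175, 95), (623, 180, 79)]
232 [(646, 158, 86), (649, 164, 92), (650, 171, 95), (643, 176, 90), (568, 174, 18)]
234 [(648, 158, 82), (647, 165, 84), (648, 171, 87), (641, 177, 82), (630, 182, 74)]
236 [(634, 157, 62), (647, 165, 77), (646, 172, 79), (637, 177, 72), (628, 182, 66)]
238 [(633, 157, 55), (637, 165, 61), (637, 171, 64), (638, 178, 67), (591, 179, 22)]
240 [(637, 159, 52), (636, 165, 54), (636, 172, 56), (638, 178, 61), (596, 180, 20)]
242 [(641, 160, 50), (639, 166, 51), (635, 172, 50), (637, 179, 53), (602, 182, 20)]
```

Gripped (opening 0.116, about the wing's thickness), but the tips overlap the wing by only a few mm. I'll reopen, go a bit deeper and grip again.

Request:
{"method": "drive_tool", "body": {
  "deltas": [
    [0,0,0,0],
    [0,0,0,0],
    [0,0,0,0],
    [0,0,0.3,0],
    [0,0,0.3,0],
    [0,0,0.3,0],
    [0,0,0.3,0],
    [0,0,0,0],
    [0,0,0,0]
  ],
  "jaw": 0.6
}}

```text
clock: 7.27
eef_pos: [628.6, 166.2, 43.7]
tcp_rot: [-3.141, 0.0, 1.414]
contact_force: [-0.5, -0.4, 0.2]
opening: 0.402
```

Request:
{"method": "drive_tool", "body": {
  "deltas": [
    [0,0,0,0],
    [0,0,0,0],
    [0,0,0,0],
    [0,0,0,0],
    [0,0,0,0],
    [0,0,0,0]
  ],
  "jaw": 1
}}

```text
clock: 7.77
eef_pos: [629.4, 166.3, 44.4]
tcp_rot: [3.141, -0.0, 1.414]
contact_force: [2.7, 0.1, -0.2]
opening: 0.131
```

```bash
python3 - <<'E'
from h import *
to('a',71,0.117)
img,d=cams.grab_frame("scene");W=cloud("scene",d)
for v in range(228,250,1):
    print(v,[tuple(int(q) for q in W[v,u].round()) for u in range(310,324,3)])
E
```

```text
a dx -0.04 dy -0.07 dz -2.66 roll 0.006 | t 7.77 open 0.131 F [ 2.7  0.1 -0.2] j6 0.41 pos [629.4 166.3  44.4]
228 [(689, 163, 140), (692, 170, 146), (671, 173, 127), (649, 176, 108), (626, 179, 87)]
229 [(683, 163, 132), (691, 170, 141), (671, 173, 124), (652, 176, 107), (625, 179, 83)]
230 [(677, 162, 123), (685, 169, 134), (670, 173, 120), (650, 176, 103), (621, 179, 76)]
231 [(667, 161, 110), (677, 168, 122), (667, 173, 115), (644, 176, 94), (620, 180, 73)]
232 [(648, 158, 88), (675, 168, 117), (667, 173, 112), (643, 176, 90), (572, 174, 22)]
233 [(649, 158, 87), (668, 168, 108), (666, 173, 108), (642, 176, 86), (575, 175, 21)]
234 [(650, 159, 84), (648, 165, 85), (665, 174, 104), (641, 177, 82), (630, 182, 74)]
235 [(647, 159, 78), (648, 165, 81), (646, 171, 82), (639, 177, 77), (632, 182, 72)]
236 [(649, 159, 77), (649, 166, 80), (646, 172, 79), (639, 177, 74), (628, 182, 66)]
237 [(648, 159, 73), (651, 166, 79), (645, 172, 75), (639, 177, 71), (588, 178, 22)]
238 [(649, 160, 71), (648, 166, 72), (645, 172, 72), (638, 178, 68), (589, 179, 20)]
239 [(647, 160, 66), (651, 167, 72
[... 202 characters left out ...]
), (598, 181, 19)]
242 [(642, 160, 51), (640, 166, 52), (636, 172, 50), (640, 179, 57), (602, 182, 20)]
243 [(641, 160, 47), (642, 167, 51), (640, 173, 51), (633, 179, 47), (607, 183, 22)]
244 [(630, 159, 33), (644, 168, 50), (640, 174, 48), (611, 177, 19), (611, 183, 22)]
245 [(635, 160, 34), (635, 166, 37), (616, 171, 20), (613, 177, 19), (612, 184, 20)]
246 [(635, 160, 31), (636, 167, 35), (626, 172, 27), (619, 178, 21), (615, 185, 21)]
247 [(636, 161, 29), (636, 167, 32), (630, 173, 28), (621, 179, 21), (618, 185, 21)]
248 [(639, 161, 29), (637, 168, 30), (630, 174, 25), (625, 180, 21), (1197, 246, 643)]
249 [(638, 162, 25), (637, 168, 26), (634, 175, 26), (628, 180, 22), (623, 187, 19)]
```

Good overlap now. Turning knob A anticlockwise.

Request:
{"method": "drive_tool", "body": {
  "deltas": [
    [0,0,0,-0.08],
    [0,0,0,-0.1],
    [0,0,0,-0.1],
    [0,0,0,-0.1],
    [0,0,0,-0.1],
    [0,0,0,-0.1],
    [0,0,0,-0.1],
    [0,0,0,-0.1],
    [0,0,0,-0.1],
    [0,0,0,-0.1],
    [0,0,0,-0.1],
    [0,0,0,-0.1]
  ]
}}

```text
clock: 8.82
eef_pos: [628.4, 165.8, 44.3]
tcp_rot: [-3.14, -0.0, 2.599]
contact_force: [-1.4, -3.2, 3.9]
opening: 0.125
```

Request:
{"method": "drive_tool", "body": {
  "deltas": [
    [0,0,0,-0.06],
    [0,0,0,-0.04],
    [0,0,0,-0.03],
    [0,0,0,-0.02],
    [0,0,0,0],
    [0,0,0,0]
  ]
}}

```text
clock: 9.32
eef_pos: [628.4, 165.8, 44.3]
tcp_rot: [-3.141, -0.001, 2.742]
contact_force: [-1.5, -4.1, 5.5]
opening: 0.133
```

```bash
python3 -c "
from h import *
to('a',44,1.4);print(r.sense()['wrist_torque'])"
```

```text
a dx -0.02 dy 0.03 dz 0.03 roll 0.052 | t 9.32 open 0.133 F [-1.5 -4.1  5.5] j6 -0.92 pos [628.4 165.8  44.3]
[-0.7911233   0.22295991 -0.90983943]
```

Request:
{"method": "drive_tool", "body": {
  "deltas": [
    [0,0,0,0],
    [0,0,0,0],
    [0,0,0,0],
    [0,0,0,0],
    [0,0,-1.5,0],
    [0,0,-1.5,0],
    [0,0,-1.5,0],
    [0,0,0,0.05]
  ],
  "jaw": 0.6
}}

```text
clock: 9.98
eef_pos: [630.6, 166.9, 92.0]
tcp_rot: [3.139, 0.003, 2.695]
contact_force: [1.4, 0.1, 1.0]
opening: 0.402
```

Request:
{"method": "drive_tool", "body": {
  "deltas": [
    [0,0,0,0.11],
    [0,0,0,0.11],
    [0,0,0,0.11],
    [0,0,0,0.11],
    [0,0,0,0.11],
    [0,0,0,0.11],
    [0,0,0,0.11],
    [0,0,0,0.11],
    [0,0,0,0.11],
    [0,0,0,0.11],
    [0,0,0,0.11],
    [0,0,0,0.11]
  ]
}}

```text
clock: 10.98
eef_pos: [628.8, 166.4, 88.9]
tcp_rot: [-3.141, 0.0, 1.369]
contact_force: [-0.3, -0.3, -1.2]
opening: 0.397
```

```bash
python3 -c "
from h import *
to('b',44,.084)"
```

```text
b dx 0.65 dy -8.97 dz 4.49 roll -0.006 | t 10.98 open 0.397 F [-0.3 -0.3 -1.2] j6 0.46 pos [628.8 166.4  88.9]
```

Request:
{"method": "drive_tool", "body": {
  "deltas": [
    [0.15,-2.2,0,0],
    [0.15,-2.2,0,0],
    [0.15,-2.2,0,0],
    [0.15,-2.4,0,0],
    [0,0,0,0],
    [0,0,1.2,0],
    [0,0,1.2,0],
    [0,0,1.2,0],
    [0,0,1.0,0],
    [0,0,0,0],
    [0,0,0,0]
  ]
}}

```text
clock: 11.9
eef_pos: [541.4, 189.3, 41.7]
tcp_rot: [-3.14, 0.001, 1.373]
contact_force: [0.0, 0.4, 0.6]
opening: 0.398
```

Request:
{"method": "drive_tool", "body": {
  "deltas": [
    [0,0,0,0],
    [0,0,0,0],
    [0,0,0,0],
    [0,0,0,0],
    [0,0,0,0],
    [0,0,0,0]
  ],
  "jaw": 1
}}

```text
clock: 12.4
eef_pos: [542.7, 189.8, 43.5]
tcp_rot: [3.14, -0.001, 1.374]
contact_force: [4.3, -1.9, -2.4]
opening: 0.124
```

Request:
{"method": "drive_tool", "body": {
  "deltas": [
    [0,0,0,-0.08],
    [0,0,0,-0.1],
    [0,0,0,-0.1],
    [0,0,0,-0.1],
    [0,0,0,-0.1],
    [0,0,0,-0.1],
    [0,0,0,-0.1],
    [0,0,0,-0.1],
    [0,0,0,-0.1],
    [0,0,0,-0.1],
    [0,0,0,-0.1],
    [0,0,0,-0.1]
  ]
}}

```text
clock: 13.4
eef_pos: [543.1, 189.9, 43.5]
tcp_rot: [3.14, 0.002, 2.559]
contact_force: [6.8, -2.9, -4.7]
opening: 0.133
```

Request:
{"method": "drive_tool", "body": {
  "deltas": [
    [0,0,0,-0.08],
    [0,0,0,-0.06],
    [0,0,0,-0.03],
    [0,0,0,-0.02],
    [0,0,0,0],
    [0,0,0,0]
  ]
}}

```text
clock: 13.9
eef_pos: [543.1, 190.0, 43.5]
tcp_rot: [3.14, 0.002, 2.742]
contact_force: [5.9, -2.1, -4.9]
opening: 0.13
```

```bash
python3 -c "
from h import *
to('b',44,1.4);print(r.sense()['wrist_torque'])"
```

```text
b dx 0.12 dy 0.04 dz -0.05 roll 0.051 | t 13.90 open 0.130 F [ 5.9 -2.1 -4.9] j6 -0.84 pos [543.1 190.   43.5]
[-0.46010416 -1.02292438 -0.85706382]
```

Request:
{"method": "drive_tool", "body": {
  "deltas": [
    [0,0,0,0],
    [0,0,0,0],
    [0,0,0,0],
    [0,0,0,0],
    [0,0,-1.5,0],
    [0,0,-1.5,0],
    [0,0,-1.5,0],
    [0,0,-1.0,0]
  ],
  "jaw": 0.6
}}

```text
clock: 14.57
eef_pos: [542.0, 190.0, 99.4]
tcp_rot: [3.141, 0.001, 2.744]
contact_force: [0.2, 0.7, 0.2]
opening: 0.399
```

Request:
{"method": "drive_tool", "body": {
  "deltas": [
    [0,0,0,0.11],
    [0,0,0,0.11],
    [0,0,0,0.11],
    [0,0,0,0.11],
    [0,0,0,0.11],
    [0,0,0,0.11],
    [0,0,0,0.11],
    [0,0,0,0.11],
    [0,0,0,0.11],
    [0,0,0,0.12],
    [0,0,0,0.11],
    [0,0,0,0.11]
  ]
}}

```text
clock: 15.57
eef_pos: [541.5, 189.8, 98.0]
tcp_rot: [-3.141, 0.0, 1.408]
contact_force: [-0.1, -0.7, -0.4]
opening: 0.402
```

```bash
python3 -c "
from h import *
to('c',43,.115)"
```

```text
c dx -18.68 dy 2.36 dz 5.50 roll 0.003 | t 15.57 open 0.402 F [-0.1 -0.7 -0.4] j6 0.50 pos [541.5 189.8  98. ]
```

Request:
{"method": "drive_tool", "body": {
  "deltas": [
    [-2.0,0.3,0,0],
    [-3.0,0.4,0,0],
    [-3.0,0.4,0,0],
    [-3.0,0.4,0,0],
    [-3.0,0.4,0,0],
    [-2.7,0.3,0,0],
    [-2.0,0.2,0,0],
    [0,0,0,0],
    [0,0,0,0]
  ]
}}

```text
clock: 16.32
eef_pos: [536.0, 0.6, 98.1]
tcp_rot: [-3.141, -0.0, 1.412]
contact_force: [-0.5, 1.0, -0.8]
opening: 0.401
```

```bash
python3 -c "
from h import *
to('c',43,.115)"
```

```text
c dx 0.07 dy -0.16 dz 5.51 roll 0.006 | t 16.32 open 0.401 F [-0.5  1.  -0.8] j6 0.16 pos [536.    0.6  98.1]
```

Request:
{"method": "drive_tool", "body": {
  "deltas": [
    [0.1,-0.1,1.2,0],
    [0,0,1.2,0],
    [0,0,1.2,0],
    [0,0,1.0,0],
    [0,0,0.9,0],
    [0,0,0,0],
    [0,0,0,0]
  ]
}}

```text
clock: 16.9
eef_pos: [535.1, 2.9, 42.7]
tcp_rot: [-3.14, 0.0, 1.414]
contact_force: [-0.3, -0.9, 0.5]
opening: 0.395
```

Request:
{"method": "drive_tool", "body": {
  "deltas": [
    [0,0,0,0],
    [0,0,0,0],
    [0,0,0,0],
    [0,0,0,0],
    [0,0,0,0],
    [0,0,0,0]
  ],
  "jaw": 1
}}

```text
clock: 17.4
eef_pos: [535.6, 2.6, 43.7]
tcp_rot: [3.141, -0.0, 1.414]
contact_force: [-2.6, 2.0, 6.6]
opening: 0.128
```

Request:
{"method": "drive_tool", "body": {
  "deltas": [
    [0,0,0,-0.08],
    [0,0,0,-0.1],
    [0,0,0,-0.1],
    [0,0,0,-0.1],
    [0,0,0,-0.1],
    [0,0,0,-0.1],
    [0,0,0,-0.1],
    [0,0,0,-0.1],
    [0,0,0,-0.1],
    [0,0,0,-0.1],
    [0,0,0,-0.1],
    [0,0,0,-0.1]
  ]
}}

```text
clock: 18.4
eef_pos: [533.8, 1.9, 43.7]
tcp_rot: [-3.14, -0.002, 2.599]
contact_force: [-9.2, -3.4, 13.9]
opening: 0.131
```

Request:
{"method": "drive_tool", "body": {
  "deltas": [
    [0,0,0,-0.06],
    [0,0,0,-0.04],
    [0,0,0,-0.03],
    [0,0,0,-0.02],
    [0,0,0,0],
    [0,0,0,0]
  ]
}}

```text
clock: 18.9
eef_pos: [533.6, 1.8, 43.7]
tcp_rot: [-3.14, -0.003, 2.742]
contact_force: [-8.3, -3.6, 14.1]
opening: 0.133
```

```bash
python3 -c "
from h import *
to('c',44,1.4);print(r.sense()['wrist_torque'])"
```

```text
c dx -0.09 dy 0.02 dz -0.03 roll 0.051 | t 18.90 open 0.133 F [-8.3 -3.6 14.1] j6 -1.17 pos [533.6   1.8  43.7]
[-0.74359035  1.46454339 -0.79698221]
```

Request:
{"method": "drive_tool", "body": {
  "deltas": [
    [0,0,0,0],
    [0,0,0,0],
    [0,0,0,0],
    [0,0,0,0],
    [0,0,-1.5,0],
    [0,0,-2.0,0],
    [0,0,-2.0,0],
    [0,0,-2.0,0],
    [0,0,-2.0,0]
  ],
  "jaw": 0.6
}}

```text
clock: 19.65
eef_pos: [535.5, 2.6, 139.0]
tcp_rot: [3.142, 0.0, 2.744]
contact_force: [-1.0, 0.0, -0.3]
opening: 0.398
```

Request:
{"method": "drive_tool", "body": {
  "deltas": [
    [0,0,0,0.12],
    [0,0,0,0.12],
    [0,0,0,0.12],
    [0,0,0,0.12],
    [0,0,0,0.12],
    [0,0,0,0.12],
    [0,0,0,0.12],
    [0,0,0,0.12],
    [0,0,0,0.12],
    [0,0,0,0.12],
    [0,0,0,0.12],
    [0,0,0,0.12]
  ]
}}

```text
clock: 20.65
eef_pos: [535.6, 2.5, 138.0]
tcp_rot: [3.141, -0.0, 1.298]
contact_force: [0.4, 0.5, -0.5]
opening: 0.396
```

```bash
python3 -c "
from h import *
to('m',43,0)
p,d=cams.grab_frame('top');cv2.imwrite('pics/u1.png',cv2.resize(p[135:239,160:284,::-1],None,fx=5.7,fy=5.7,interpolation=cv2.INTER_CUBIC))
W=cloud('top',d);z=W[...,2]
m=(np.hypot(W[...,0]-560,W[...,1]-90)<150)&(z>64)&(z<82)&(d>0)
k,lab,st,ce=cv2.connectedComponentsWithStats(m.astype(np.uint8))
for i in range(1,k):
  if st[i,4]>6:
    q=W[lab==i];e=cv2.minAreaRect(q[:,:2].astype(np.float32));print(st[i],q.mean(0).round(1),np.round(e[1],1),round(e[2],1))
"
```

```text
m dx 9.08 dy -0.00 dz 9.50 roll 0.007 | t 20.65 open 0.396 F [ 0.4  0.5 -0.5] j6 0.27 pos [535.6   2.5 138. ]
[187 152   9  13  69] [627.2 164.3  72.1] [12.6 32. ] 62.6
[204 174  16  16 175] [566.1 111.7  71.3] [39.3 30.4] 72.8
[234 185   4   9  27] [546.2  53.1  71.6] [ 7.8 21.6] 89.3
[177 186   9  13  66] [541.6 189.1  72.3] [12.6 31.5] 63.7
[213 191   6   4  15] [538.4 101.8  75.4] [13.5  5.5] 71.6
[184 224   4   4  12] [457.2 178.6  68.2] [7.8 7.4] 0.7
```

View pics/u1.png

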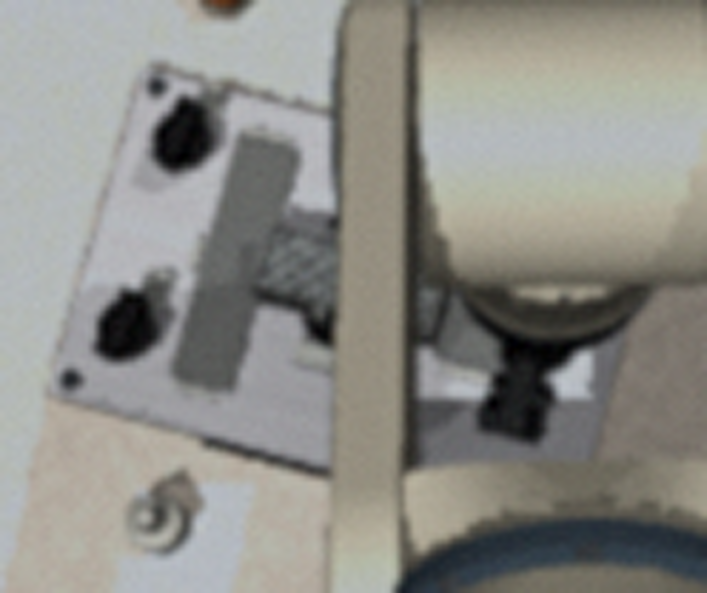

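The picture shows A's wing at (185,135) and B's at (130,325), both turned across the dock. Their tongues are off the flange and the cassette is still seated. Now over the cassette with the jaws open.

Request:
{"method": "drive_tool", "body": {
  "deltas": [
    [1.8,0,0,0],
    [1.8,0,0,0],
    [1.8,0,0,0],
    [1.8,0,0,0],
    [1.8,0,0,0],
    [0,0,0,0],
    [0,0,0,0]
  ],
  "jaw": 0
}}

```text
clock: 21.28
eef_pos: [559.2, 89.9, 137.9]
tcp_rot: [-3.142, 0.0, 1.308]
contact_force: [-0.1, 0.1, -0.2]
opening: 1.0
```

Request:
{"method": "drive_tool", "body": {
  "deltas": [
    [0,0,1.5,0],
    [0,0,1.5,0],
    [0,0,1.5,0],
    [0,0,1.5,0],
    [0,0,1.5,0],
    [0,0,1.5,0],
    [0,0,1.0,0],
    [0,0,0,0],
    [0,0,0,0]
  ]
}}

```text
clock: 22.03
eef_pos: [558.8, 88.7, 37.9]
tcp_rot: [-3.141, 0.001, 1.304]
contact_force: [0.9, 0.2, -0.3]
opening: 1.002
```

```bash
python3 -c "
from h import *
to('m',20,0)
p,d=cams.grab_frame('scene');W=cloud('scene',d)
cv2.imwrite('pics/m1.png',cv2.resize(p[170:260,230:350,::-1],None,fx=6.5,fy=6.5,interpolation=cv2.INTER_CUBIC))
f=dock(42,0);print(f)
m=(np.hypot(W[...,0]-f[0]-4,W[...,1]-f[1])<14)&(d>0)&(W[...,2]>34)
for lo in range(34,110,4):
  q=W[m&(W[...,2]>=lo)&(W[...,2]<lo+4)]
  if len(q):print(lo,len(q),np.median(q,0).round())
"
```

```text
m dx 0.15 dy 0.08 dz 1.79 roll 0.013 | t 22.03 open 1.002 F [ 0.9  0.2 -0.3] j6 0.42 pos [558.8  88.7  37.9]
[600.36432841  78.39306276]
34 1 [594.  69.  35.]
62 2 [606.  74.  65.]
66 5 [609.  85.  69.]
70 4 [610.  85.  73.]
74 11 [612.  82.  75.]
78 16 [613.  79.  81.]
82 10 [610.  82.  85.]
86 14 [613.  76.  88.]
90 13 [612.  81.  93.]
94 7 [612.  82.  96.]
98 7 [610.  84. 100.]
102 1 [613.  82. 104.]
106 4 [614.  87. 109.]
```

View pics/m1.png

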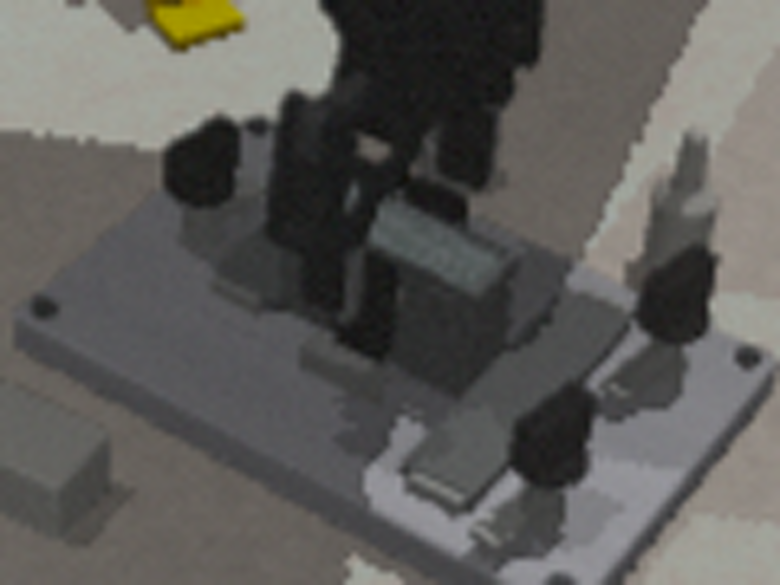

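The picture (scene crop) shows the open jaws straddling the cassette. The near finger's tip is at (325,310), in line with the +x catch pad at (375,300). All three wings are turned across, and the flange is clear of the tongues. The tips are at about 64 mm, so I'll go 13 mm lower and pinch.

Request:
{"method": "drive_tool", "body": {
  "deltas": [
    [0.1,0.1,0.4,0.01],
    [0,0,0.4,0],
    [0,0,0.3,0],
    [0,0,0.2,0],
    [0,0,0,0],
    [0,0,0,0]
  ]
}}

```text
clock: 22.58
eef_pos: [560.3, 90.0, 25.0]
tcp_rot: [-3.141, 0.0, 1.294]
contact_force: [0.2, -0.0, -0.0]
opening: 1.0
```

Request:
{"method": "drive_tool", "body": {
  "deltas": [
    [0,0,0,0],
    [0,0,0,0],
    [0,0,0,0],
    [0,0,0,0],
    [0,0,0,0],
    [0,0,0,0],
    [0,0,0,0],
    [0,0,0,0],
    [0,0,0,0]
  ],
  "jaw": 1,
  "force": 45
}}

```text
clock: 23.33
eef_pos: [561.0, 90.0, 26.2]
tcp_rot: [3.14, -0.001, 1.294]
contact_force: [-2.6, 0.2, 11.3]
opening: 0.414
```

```bash
python3 -c "
from h import *
to('m',20,0)
p,d=cams.grab_frame('scene');W=cloud('scene',d)
f=dock(28,0)
m=(np.hypot(W[...,0]-f[0]-4,W[...,1]-f[1])<12)&(d>0)&(W[...,2]>22)
for lo in range(22,90,4):
  q=W[m&(W[...,2]>=lo)&(W[...,2]<lo+4)]
  if len(q):print(lo,len(q),np.median(q,0).round())
"
```

```text
m dx -0.03 dy -0.10 dz 0.62 roll 0.003 | t 23.33 open 0.414 F [-2.6  0.2 11.3] j6 0.43 pos [561.   90.   26.2]
22 11 [597.  81.  23.]
26 13 [596.  83.  27.]
30 30 [593.  81.  33.]
34 2 [589.  74.  34.]
38 1 [584.  84.  41.]
42 3 [588.  90.  44.]
46 4 [589.  90.  48.]
50 8 [591.  87.  53.]
54 8 [590.  87.  56.]
58 11 [591.  85.  60.]
62 8 [590.  86.  64.]
66 9 [592.  85.  67.]
70 7 [591.  89.  71.]
74 5 [589.  90.  76.]
86 2 [595.  92.  87.]
```

Opening 0.414 corresponds to 38 mm (the 12 mm wing read 0.13), so both catches are fully in. Lifting 10 cm.

Request:
{"method": "drive_tool", "body": {
  "deltas": [
    [0,0,-0.2,0],
    [0,0,-0.4,0],
    [0,0,-0.6,0],
    [0,0,-0.8,0],
    [0,0,-1.0,0],
    [0,0,-1.2,0],
    [0,0,-1.4,0],
    [0,0,-1.4,0],
    [0,0,-1.2,0],
    [0,0,-0.9,0],
    [0,0,-0.6,0],
    [0,0,-0.3,0]
  ]
}}

```text
clock: 24.38
eef_pos: [560.8, 90.1, 126.3]
tcp_rot: [3.14, -0.001, 1.294]
contact_force: [-1.0, 0.1, -3.5]
opening: 0.409
```

Request:
{"method": "drive_tool", "body": {
  "deltas": [
    [0,0,0,0],
    [0,0,0,0],
    [0,0,0,0],
    [0,0,0,0],
    [0,0,0,0],
    [0,0,0,0]
  ]
}}

```text
clock: 24.88
eef_pos: [560.2, 89.9, 124.7]
tcp_rot: [-3.141, 0.0, 1.294]
contact_force: [-0.3, -0.1, -3.1]
opening: 0.411
```

```bash
python3 -c "
from h import *
to('m',126,0)
p,d=cams.grab_frame('scene');W=cloud('scene',d)
cv2.imwrite('pics/l1.png',cv2.resize(p[120:270,220:370,::-1],None,fx=4,fy=4,interpolation=cv2.INTER_CUBIC))
D=W-[560,90,0];a=D[...,0]*np.cos(YAW)+D[...,1]*np.sin(YAW);b=-D[...,0]*np.sin(YAW)+D[...,1]*np.cos(YAW)
for nm,m in (('wide flange',(b>52)&(b<75)&(abs(a)<62)),('side face',(abs(b)<42)&(abs(b)>18)&(a>8)&(a<24))):
  m&=(W[...,2]>95)&(W[...,2]<185)&(d>0);z=W[...,2][m];print(nm,len(z),np.percentile(z,[1,5,50,95,99]).round() if len(z) else '')
"
```

```text
m dx 0.00 dy -0.02 dz -0.13 roll 0.003 | t 24.88 open 0.411 F [-0.3 -0.1 -3.1] j6 0.43 pos [560.2  89.9 124.7]
wide flange 362 [118. 121. 124. 126. 127.]
side face 340 [121. 123. 147. 172. 173.]
```

View pics/l1.png

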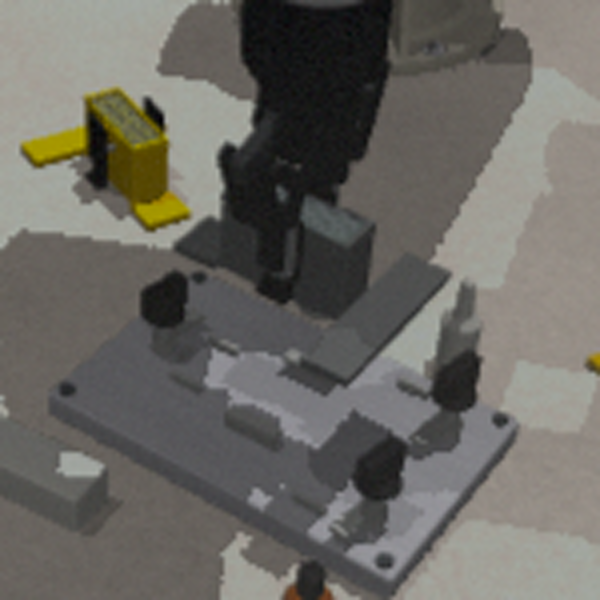

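The picture shows the cassette upright between the fingers at (310,270), well clear of the dock, with its flange underside at about z 119 mm. Knobs A, B and C stay turned, and the weight reads steady at about 3.1 N. Handing in.

```bash
python3 -c "
from h import *
print(np.abs(r.sense()['qvel']).max());print(job.sign_off())"
```

```text
0.0028893917866472506
the job is handed in; nothing more can be done
None
```

The cassette is unlocked and held pinched and upright about 10 cm above the dock. I handed the job in at about 25 s on the clock; sign-off gives no verdict.

- **Knobs:** I turned A, B and C anticlockwise until the wrist torque rose to about 0.8–0.9 N m at the end stops. Depth measurements put A and B within about 0.03 rad of 1.4. C was not measured after its turn, but the later pictures show it across the dock with its tongue off the flange.
- **Pinch:** the jaws stopped at an opening of 0.41, which fits the 38 mm of fully pinched catches when scaled from the 12 mm wing (0.13).
- **Lift:** the flange underside is at about z 119–121 mm, so 99–101 mm above the plate. The load is a steady 3.1 N, matching about 0.35 kg, and the arm is still.
- **Disagreement:** the reported tool height read about 30 mm lower than the cameras showed. My first grip on A therefore closed above the wing without touching anything, so I set the heights from the depth images.
- **Bystanders:** no contact was noticed, and those visible in the last picture look unmoved. I did not measure them one by one.

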